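# Release the eccentric lock and feed the chocolate tray to its stop

### The job

At the tray feed station, first push the cam's lever round with the fingertips until the cam is at its low point, the lever pointing straight along the station towards the end-stop end, before the slide is moved at all. Then push the slide forward by its upright push plate until it is fully home and has brought the chocolate tray up to the end stop. Leave the cam at its low point, take the fingers away, lift nothing, and leave the things standing around where they are.

Things in the scene. Friction and masses are not known exactly. Their poses are not given: they have to be found in the camera images.
- station: Tray feed station, fixed white base plate 310 x 235 x 14 mm on the work surface. Origin at surface height on the slide's centre line; +x = forward, the way slide and tray travel, +y left, z up. Plate spans x -190 to 120, y -165 to 70 mm. Tray rails: inner faces y +-47, x -53 to 97, tops 34 mm high; steel end stop face at x = 97, top 40 mm high. The cam stands on the -y side.
- cam_pivot (a point): The cam's vertical turning axis, 40 mm above the surface, station x -16, y -95 mm; it does not move. The dark steel eccentric disc, 60 mm across, 22 to 40 mm high, has its centre 16 mm off this axis on the side to which the lever points.
- lever_post (a point): Upright black post at the end of the cam's lever, 14 mm diameter, 60 mm from the pivot axis, standing from 60 to 112 mm above the surface; this point is on its axis, 90 mm up. The lever under it is a steel bar 14 mm wide, 52 to 60 mm high, that passes above the slide's lug. Push the post sideways round the pivot.
- cam (a joint): Cam angle, rad. 0 = low point: lever straight along station +x, towards a dark dot in the base plate, lobe away from the slide's lug; within 0.4 is low enough. Positive is clockwise from above: the lever points at angle -cam from station +x. Starts at 1.7 to 2.7, lever outward and backward on the -y side. Range -0.5 to 3.0. Stays where left; takes about 5 N at the post.
- push_plate (a point): Middle of the rear face of the slide's upright push plate, 80 mm above the surface. The plate is 56 mm wide (station y), 10 mm thick (x, forward of this point), 20 to 95 mm high; the rear face looks to station -x. Pushing it towards station +x moves the slide.
- slide (a joint): Slide position s, m, along station +x: 0 rearmost (push plate's rear face at x = -160 mm), 0.061 fully home at a hard stop; starts at 0 to 0.015. Friction 2.5 N, no spring. Its head (86 mm wide, top 45 mm high, front at x = -75 mm + s) pushes the tray; its side lug (to y = -125 mm, 27 to 45 mm high, front at x = -95 mm + s) runs into the cam disc unless the cam is low.
- tray: Loose mould tray with twelve chocolates, 110 mm (station x) x 90 mm (y), 14 mm thick, chocolates to 23 mm. Origin at the centre of its underside. It lies on the base plate between the rails ahead of the slide's head; its origin is at station x = +41 to +42 mm when it has been brought up to the end stop.
- nozzle: Bystander, not to be disturbed: small steel piping nozzle standing on the station's base plate behind the lug, 30 mm wide, 44 mm tall.
- gold_jar: Bystander, not to be disturbed: brass-coloured lidded jar beside the cam side of the station, 44 mm wide, 45 mm tall.
- dish: Bystander, not to be disturbed: small white bowl beyond the end stop, 70 mm wide, 25 mm tall.
- steel_cup: Bystander, not to be disturbed: open steel cup, 70 mm wide, 80 mm tall.
- shaker: Bystander, not to be disturbed: closed steel can, 56 mm wide, 110 mm tall.
- tub: Bystander, not to be disturbed: clear tub with a white lid, 80 mm wide, 60 mm tall.
- spatula: Bystander, not to be disturbed: spatula lying flat, 200 mm long, black handle.
Mind the look-alikes: they are no part of the job. Of the things that look like the tray, the middle-sized one is meant.

How it is judged:
By the outcome, as a careful person would: the job done as asked, in the order asked, and still so for the second after the job is handed in, with the robot touching nothing.
It also fails if it takes over 51 s, if anything falls off the work surface, if the arm or the gripper's body presses on something with over 40 N, if the wrist force passes 120 N, or if a joint passes its speed limit or range.

### The arm

A 7-joint arm with a two-finger parallel gripper is mounted at the origin on the work surface. World frame = base frame: x ahead of the robot, y to its left, z up, the work surface at z = 0. Lengths are in m, angles in rad, forces in N, time in s.
With the tool pointing down it reaches from about 0.4 to 0.9 m from the base axis. Payload 5.5 kg.
Tool frame: the origin (TCP) lies midway between the tips of the shut fingers; the grasp point (between the pads) lies 19 mm behind it (manip.grip_depth is the distance from the TCP to the grasp point, in m); z points along the fingers, x is the direction in which the jaws open and shut, and the axes are right-handed (so a half turn about z gives the same grasp; the last joint's range is limited). The gripper opens to 92 mm and grips with 3 to 60 N. Pads are 19 mm wide; open, the fingers measure 130 mm over their backs; the gripper's body (75 mm by 190 mm) begins 47 mm behind the grasp point.
Start: joints at [-0.982, 0.501, -0.427, 1.55, 0.221, 1.138, -0.21], TCP at [0.208, 0.616, 0.227] pointing down, gripper open.
Joint ranges: [-2.88, 2.88], [-0.31, 2.03], [-1.54, 1.56], [0.2, 2.42], [-1.41, 4.55], [0.19, 2.02], [-2.57, 2.57]. Speed limits (rad/s): [2.57, 2.57, 3.14, 3.14, 3.14, 3.14, 3.14].

### API

Orientations are given as a unit quaternion [x, y, z, w].
In Python, from bench import manip, effector, viewer gives the robot as it stands. Calls block until the motion is done:
- manip.move_pose(position, orientation): joint-space move of the TCP to a pose.
- manip.servo_line(position, ori=None, vel=0.15): straight line of the TCP; ori=None keeps the orientation; vel is the mean speed in m/s.
- manip.movej(angles): joint-space move.
- effector.open_jaws() and effector.close(f_grip=None): open the fingers fully, or close them until they stop; f_grip is the grip in N (None keeps the last).
- manip.sleep(seconds).
- manip.solve_ik(position, orientation): joint angles nearest the present ones, or None.
- viewer.get_image(name): name is "scene" or "side" or "wrist"; returns the picture (420x560x3 uint8, red, green, blue); there is no depth.
- viewer.get_calibration(name): a dict with "vfov" (degrees; the focal length in pixels is half the picture's height over the tangent of half this angle, whatever the lens; pixels are square), "cx", "cy" (the principal point, pixels), "eye" and "attitude" of the camera in the world. Camera axes: x right, y down, z forward; pixel columns grow to the right and rows downward; lengths in m; the calibration is good to about 2 mm. The wrist camera is an equidistant fisheye: a pixel r from the principal point sees the ray r / f radians off the axis. A picture is of the moment at which its call begins: read the wrist's pose just before it. get_calibration takes no time and is no camera call; for the wrist camera it gives the pose at the moment of the call.
A pose or a line that the arm cannot do raises manip.PlanningError and nothing moves.
- manip.hand_in(): hands the job in, once; it reports no verdict.
Readings, each from a call of its own:
- manip.current_clock(): time.
- manip.current_q(): joint angles.
- manip.current_joint_velocities(): joint speeds.
- manip.current_tau(): joint torques, N m.
- manip.current_tool_pos(): TCP position.
- manip.current_tcp_rot(): TCP orientation.
- manip.current_force(): force on the tool from outside, world axes, zero at the start.
- manip.current_wrist_torque(): the same for the moment, N m.
- manip.current_finger_gap(): finger opening in m.
Only numpy, scipy, OpenCV 4.12 (cv2) and the standard library are available. Lean on these libraries where they do the work, as an engineer would, in place of code of your own. Each camera call takes 0.05 s, during which the arm holds its last target.

## Working session

There is one attempt and no reset: what is moved stays moved. The work goes in short steps, each a Python script; the robot and the scene stay as the last script left them, time stands still between calls to the robot, and variables do not carry over. Pictures are saved under pics/ and viewed, and the job is handed in when it is done.

```bash
mkdir -p pics; ls; python3 - <<'E'
from bench import manip, effector, viewer
import cv2
for n in ["scene","side","wrist"]:
    c=viewer.get_calibration(n); print(n,c)
    cv2.imwrite(f"pics/{n}0.png",viewer.get_image(n)[:,:,::-1])
print(manip.current_clock(), manip.current_tcp_rot(), manip.current_finger_gap())
E
```

```text
pics
scene {'vfov': 55.29644548102211, 'cx': 275.2424466931419, 'cy': 208.54657621308743, 'eye': array([1.0396043 , 0.52287795, 0.94060785]), 'attitude': array([ 0.35018222,  0.86363535, -0.33334803, -0.14277775])}
side {'vfov': 52.002940798643564, 'cx': 276.98825771083114, 'cy': 206.14419714765407, 'eye': array([ 0.25719022, -0.85723228,  1.04834601]), 'attitude': array([ 0.92176308, -0.12486889,  0.05829674, -0.36243905])}
wrist {'vfov': 65.70646984690485, 'cx': 280.9197469512277, 'cy': 211.63475537514782, 'eye': array([0.14563216, 0.63537811, 0.38284654]), 'attitude': array([0.80609404, 0.57868271, 0.07154291, 0.10109562])}
0.15 [ 8.12412680e-01  5.83082370e-01 -6.36600248e-04  4.26028931e-04] 0.09218272000979415
```

View pics/scene0.png

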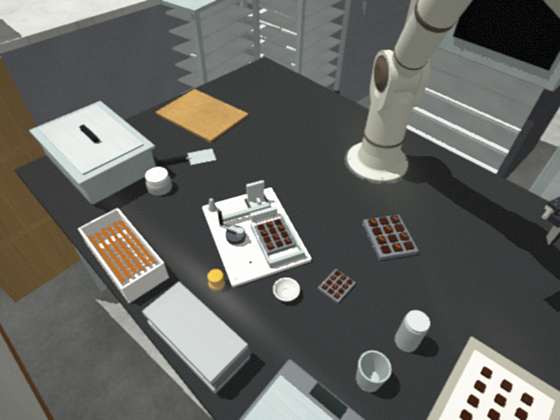

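View pics/side0.png

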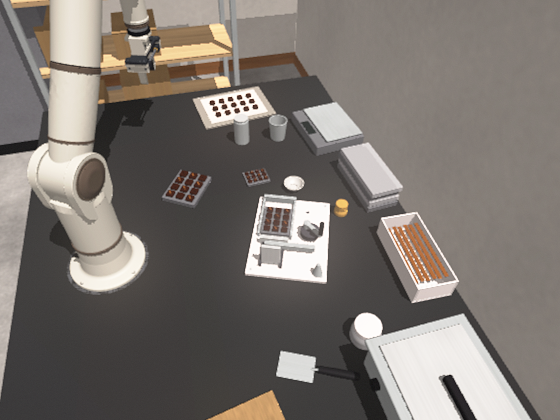

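View pics/wrist0.png

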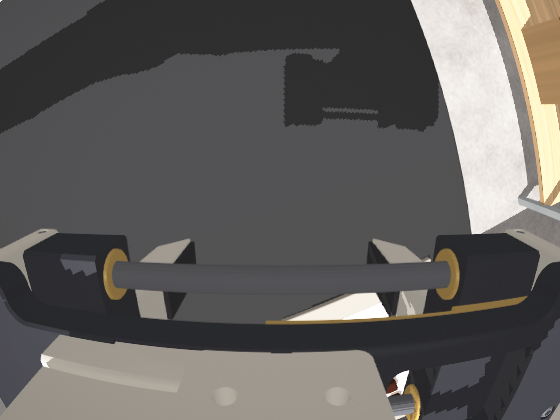

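```bash
python3 - <<'E'
import cv2
a=cv2.imread("pics/scene0.png")[175:310,190:325]; cv2.imwrite("pics/sc1.png",cv2.resize(a,(594,594),interpolation=cv2.INTER_CUBIC))
a=cv2.imread("pics/side0.png")[185:285,240:360]; cv2.imwrite("pics/sd1.png",cv2.resize(a,(720,600),interpolation=cv2.INTER_CUBIC))
E
```

```text
(no output)
```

View pics/sc1.png

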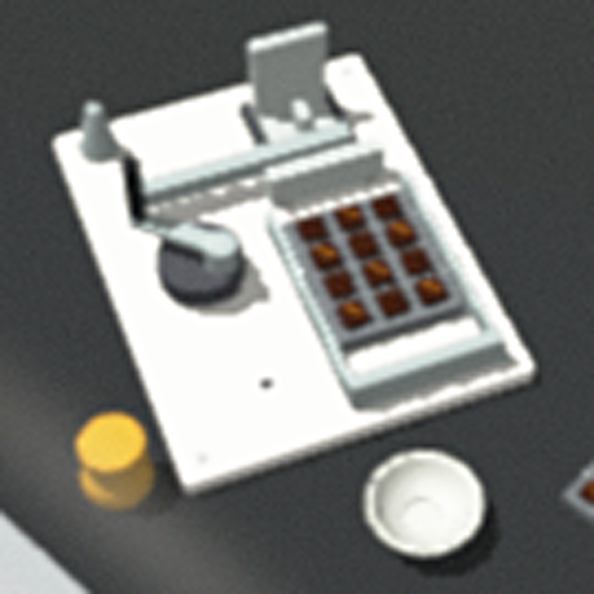

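View pics/sd1.png

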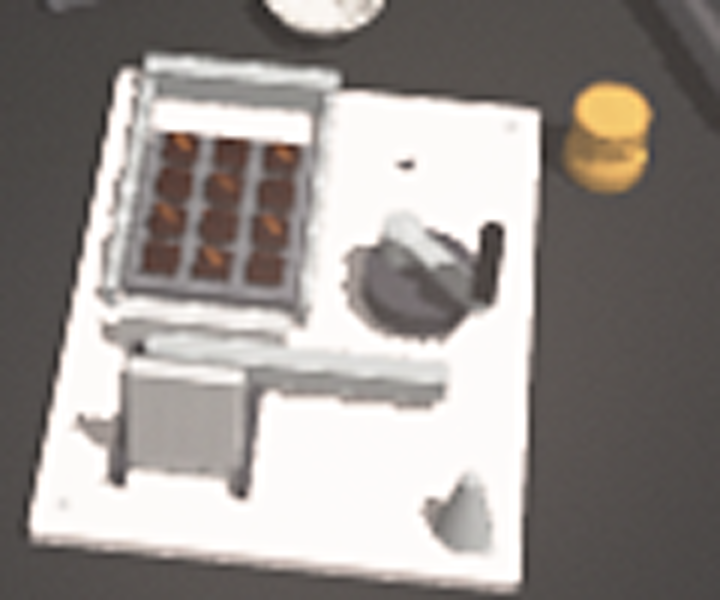

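```bash
cat > h.py <<'E'
import numpy as np
from scipy.spatial.transform import Rotation as R
from scipy.optimize import least_squares
CAL={'scene': dict(vfov=55.29644548102211,cx=275.2424466931419,cy=208.54657621308743,eye=[1.0396043,0.52287795,0.94060785],att=[0.35018222,0.86363535,-0.33334803,-0.14277775]),
'side': dict(vfov=52.002940798643564,cx=276.98825771083114,cy=206.14419714765407,eye=[0.25719022,-0.85723228,1.04834601],att=[0.92176308,-0.12486889,0.05829674,-0.36243905])}
def proj(n,P):
    c=CAL[n]; f=210/np.tan(np.radians(c['vfov']/2))
    p=R.from_quat(c['att']).inv().apply(np.atleast_2d(P)-c['eye'])
    return np.c_[c['cx']+f*p[:,0]/p[:,2], c['cy']+f*p[:,1]/p[:,2]]
def s2w(T,P):
    P=np.atleast_2d(P)/1000.; c,s=np.cos(T[2]),np.sin(T[2])
    return np.c_[T[0]+c*P[:,0]-s*P[:,1], T[1]+s*P[:,0]+c*P[:,1], P[:,2]]
def sc(u): return np.array(u)/4.4+[190-.4,175-.4]
def sd(u): return np.array(u)/6+[240-.4,185-.4]
E
cat > fit.py <<'E'
from h import *
C=[(-190,70,14),(-190,-165,14),(120,-165,14),(120,70,14)]
us=sc([(360,57),(53,143),(186,484),(534,366)]); ud=sd([(33,537),(520,584),(541,107),(118,68)])
def res(T): return np.r_[(proj('scene',s2w(T,C))-us).ravel(),(proj('side',s2w(T,C))-ud).ravel()]
best=min((least_squares(res,[.5,0,y]) for y in np.arange(-3,3,.7)),key=lambda r:r.cost)
T=best.x; T[2]=(T[2]+np.pi)%(2*np.pi)-np.pi; print(T,np.degrees(T[2]),best.cost); print(res(T).round(1).reshape(-1,2).tolist())
np.save('T.npy',T)
# cam: post top/bottom
ps=sc([(131,157),(137,217)]); pd=sd([(492,228),(484,298)])
def post(c,r=60): return [(-16+r*np.cos(c),-95-r*np.sin(c),z) for z in (112,60)]
def rc(p): 
    P=s2w(T,post(p[0])); return np.r_[(proj('scene',P)-ps).ravel(),(proj('side',P)-pd).ravel()]
b=least_squares(rc,[2.]); print('cam',b.x,rc(b.x).round(1))
# slide: plate rear top corners in side, front top corners in scene
qd=sd([(128,375),(246,378)]); qs=sc([(248,62),(325,45)])
def rs(p):
    s=p[0]; return np.r_[(proj('side',s2w(T,[(-160+s,28,95),(-160+s,-28,95)]))-qd).ravel(),(proj('scene',s2w(T,[(-150+s,-28,95),(-150+s,28,95)]))-qs).ravel()]
b=least_squares(rs,[5.]); print('slide',b.x,rs(b.x).round(1))
print('dot', s2w(T,[(60,-95,14)]))
# nozzle, jar
for n,pts,u in [('nozzle',14+44,(sc([(92,103)]),sd([(474,475)]))),('jar',45,(sc([(112,442)]),sd([(613,112)])))]:
    f=lambda X:np.r_[(proj('scene',[X])-u[0]).ravel(),(proj('side',[X])-u[1]).ravel()]
    b=least_squares(f,[.5,0,.05]); d=b.x[:2]-T[:2];c,s=np.cos(T[2]),np.sin(T[2]); print(n,b.x,'station',(c*d[0]+s*d[1])*1e3,(-s*d[0]+c*d[1])*1e3,b.cost)
E
python3 fit.py
```

```text
[ 0.51363472 -0.00851643  1.1843897 ] 67.86053100579547 5.978087963371268
[[-1.0, -1.4], [-0.5, -1.8], [-0.0, -0.3], [0.3, -0.2], [-0.4, -1.8], [0.4, -1.2], [-0.1, -0.2], [0.3, -0.1]]
cam [2.36519038] [-0.3  0.4 -0.1 -1.2  0.2 -0.1 -0.  -0.3]
slide [12.40114581] [ 0.  -2.4  0.3 -0.9  0.8 -2.2  0.7 -3. ]
dot [[0.62424204 0.0112578  0.014     ]]
nozzle [ 0.57761213 -0.21426861  0.05874446] station -166.4712398195423 -136.80057627853998 0.015317145959732367
jar [0.73539569 0.00233338 0.04153637] station 93.6232155824962 -201.3214810357459 0.035570936216176276
```

```bash
cat >> h.py <<'E'
def quat(a): return (R.from_euler('z',a)*R.from_euler('x',np.pi)).as_quat()
def pose(T,c,off,z,flip,cs=None):
    p=(-16+60*np.cos(c)-off*np.sin(c), -95-60*np.sin(c)-off*np.cos(c), z)
    phi=T[2]+np.arctan2(np.cos(c),np.sin(c))
    return s2w(T,[p])[0], quat(phi+flip*np.pi/2)
E
python3 - <<'E'
from h import *
from bench import manip
T=np.load('T.npy'); q0=np.array(manip.current_q())
for flip in (1,-1):
    print(flip)
    for c in np.r_[np.linspace(2.365,0,8)]:
        p,q=pose(T,c,16,75,flip); 
        s=manip.solve_ik(p,q); print(round(c,2),p.round(3),None if s is None else np.round(s,2))
    ps=s2w(T,[(-190,0,72)])[0]; pe=s2w(T,[(-105,0,72)])[0]
    for p in (ps,pe):
        for d in (0,np.pi/2):
            s=manip.solve_ik(p,quat(T[2]+flip*np.pi/2+d)); print('push',d,p.round(3),None if s is None else np.round(s,2))
print(manip.current_clock())
E
```

```text
1
2.37 [ 0.604 -0.121  0.075] [ 0.24  0.59 -0.12  1.76  0.09  0.8   2.04]
2.03 [ 0.624 -0.115  0.075] [ 0.31  0.62 -0.23  1.71  0.18  0.83  2.3 ]
1.69 [ 0.64  -0.102  0.075] [ 0.35  0.66 -0.33  1.66  0.26  0.86  2.55]
1.35 [ 0.652 -0.085  0.075] [-0.68  1.17  1.35  1.68 -1.19  1.32 -2.4 ]
1.01 [ 0.657 -0.065  0.075] [-0.7   1.18  1.35  1.67 -1.19  1.33 -2.1 ]
0.68 [ 0.656 -0.044  0.075] [-0.67  0.99  1.13  1.68 -0.98  1.14 -1.9 ]
0.34 [ 0.647 -0.025  0.075] [-0.61  0.83  0.9   1.7  -0.76  1.   -1.72]
0.0 [ 0.633 -0.01   0.075] [-0.64  0.81  0.9   1.74 -0.76  0.98 -1.4 ]
push 0 [ 0.442 -0.185  0.072] [-0.62  0.95  1.35  2.13 -1.1   1.1  -2.21]
push 1.5707963267948966 [ 0.442 -0.185  0.072] [-0.22  0.48  0.68  2.12 -0.48  0.69 -1.18]
push 0 [ 0.474 -0.106  0.072] [-0.79  0.96  1.35  2.11 -1.1   1.11 -2.39]
push 1.5707963267948966 [ 0.474 -0.106  0.072] [-0.39  0.49  0.68  2.1  -0.48  0.7  -1.35]
-1
2.37 [ 0.604 -0.121  0.075] [-0.08  0.6   0.31  1.77 -0.24  0.81 -0.83]
2.03 [ 0.624 -0.115  0.075] [-0.06  0.63  0.28  1.72 -0.22  0.83 -0.53]
1.69 [ 0.64  -0.102  0.075] [-0.06  0.64  0.25  1.68 -0.2   0.84 -0.23]
1.35 [ 0.652 -0.085  0.075] [-0.05  0.65  0.2   1.65 -0.16  0.85  0.05]
1.01 [ 0.657 -0.065  0.075] [-0.03  0.65  0.13  1.64 -0.1   0.85  0.31]
0.68 [ 0.656 -0.044  0.075] [-0.    0.65  0.04  1.65 -0.03  0.85  0.56]
0.34 [ 0.647 -0.025  0.075] [ 0.03  0.63 -0.04  1.67  0.03  0.84  0.82]
0.0 [ 0.633 -0.01   0.075] [ 0.06  0.61 -0.12  1.71  0.09  0.82  1.09]
push 0 [ 0.442 -0.185  0.072] [-0.19  0.47  0.64  2.12 -0.44  0.68  0.36]
push 1.5707963267948966 [ 0.442 -0.185  0.072] [ 0.18  0.4   0.19  2.11 -0.12  0.64  1.64]
push 0 [ 0.474 -0.106  0.072] [-0.08  0.42  0.29  2.09 -0.19  0.65 -0.05]
push 1.5707963267948966 [ 0.474 -0.106  0.072] [ 0.1   0.41  0.08  2.09 -0.05  0.65  1.39]
0.15
```

```bash
python3 - <<'E'
from h import *
from bench import manip,effector,viewer
import cv2
T=np.load('T.npy')
effector.close()
p,q=pose(T,2.365,38,180,-1); manip.move_pose(p,q)
print(manip.current_clock(), manip.current_finger_gap(),manip.current_tool_pos(),p)
print(viewer.get_calibration('wrist'))
cv2.imwrite("pics/w2.png",viewer.get_image('wrist')[:,:,::-1])
p,q=pose(T,2.365,38,76,-1); manip.servo_line(p,vel=.15)
print(manip.current_clock(), manip.current_force())
for n in('scene','side'): cv2.imwrite(f"pics/{n}2.png",viewer.get_image(n)[:,:,::-1])
a=cv2.imread("pics/scene2.png")[160:310,180:330]; b=cv2.imread("pics/side2.png")[175:295,240:360]
cv2.imwrite("pics/c2.png",np.hstack([cv2.resize(x,(400,400),interpolation=cv2.INTER_CUBIC) for x in(a,b)]))
E
```

```text
4.525 0.0005250906642381667 [ 0.58363187 -0.12764244  0.179936  ] [ 0.58327827 -0.12908266  0.18      ]
{'vfov': 65.70646984690485, 'cx': 280.9197469512277, 'cy': 211.63475537514782, 'eye': array([ 0.64408509, -0.10373465,  0.33700568]), 'attitude': array([ 0.8250589 , -0.55141412, -0.0686896 ,  0.10247935])}
5.4167 [0.12770698 0.34774864 0.13085587]
```

View pics/c2.png

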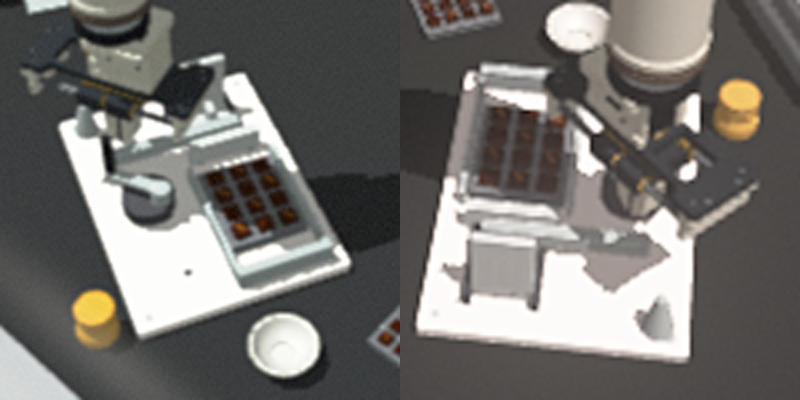

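View pics/w2.png

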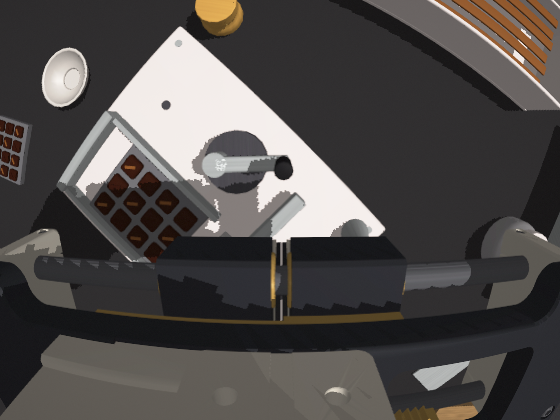

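```bash
python3 - <<'E'
from h import *
from bench import manip,effector,viewer
import cv2
T=np.load('T.npy')
p,q=pose(T,2.365,18,76,-1); manip.servo_line(p,ori=q,vel=.08); print(manip.current_force().round(1))
for c in np.linspace(2.365,0.0,12)[1:]:
    p,q=pose(T,c,16.5,76,-1); manip.servo_line(p,ori=q,vel=.05)
    f=manip.current_force(); print(round(c,2),round(manip.current_clock(),2),np.round(f,1),(manip.current_tool_pos()-p).round(4))
    if np.linalg.norm(f)>35: print('stop');break
    if c==0 or abs(c-1.075)<.1:
        cv2.imwrite(f"pics/w3_{int(c*10)}.png",viewer.get_image('wrist')[:,:,::-1])
for n in('scene','side'): cv2.imwrite(f"pics/{n}3.png",viewer.get_image(n)[:,:,::-1])
a=cv2.imread("pics/scene3.png")[160:310,180:330]; b=cv2.imread("pics/side3.png")[175:295,240:360]
cv2.imwrite("pics/c3.png",np.hstack([cv2.resize(x,(400,400),interpolation=cv2.INTER_CUBIC) for x in(a,b)]))
E
ls pics
```

```text
[-0.4  0.1  0.2]
2.15 6.37 [-3.8 -1.   0.8] [-0.0011 -0.0004 -0.0003]
1.94 6.78 [-2.8 -1.1  0.2] [-0.0004 -0.0003 -0.0003]
1.72 7.2 [-0.5 -2.4 -1.3] [ 0.     -0.0002 -0.0001]
1.5 7.62 [-1.5 -2.  -1.4] [ 0.0001 -0.0001 -0.    ]
1.29 8.03 [-0.2 -2.3 -1.7] [ 0.0002 -0.      0.0001]
1.08 8.45 [-0.5 -2.  -1.3] [0.0001 0.     0.0001]
0.86 8.92 [-0.9 -2.6 -1.5] [0.0001 0.0001 0.0002]
0.64 9.33 [-0.3 -3.  -0.9] [ 0.0001 -0.      0.0002]
0.43 9.75 [ 0.9 -3.5  0.4] [ 0.0001 -0.0001  0.0002]
0.21 10.17 [-0.3 -3.1  1.1] [ 0.0002 -0.0001  0.0002]
0.0 10.58 [ 1.3 -2.3  0.2] [ 0.0003 -0.0001  0.0002]
c2.png
c3.png
sc1.png
scene0.png
scene2.png
scene3.png
sd1.png
side0.png
side2.png
side3.png
w2.png
w3_0.png
w3_10.png
wrist0.png
```

View pics/c3.png

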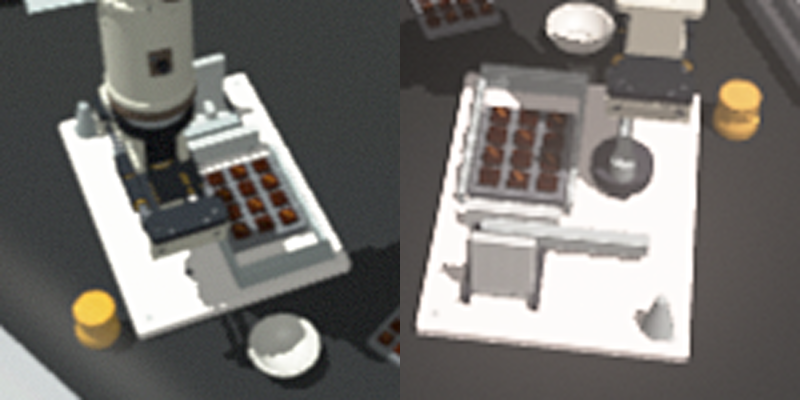

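View pics/w3_0.png

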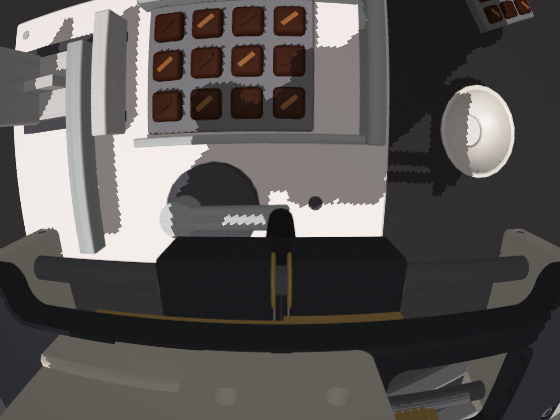

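```bash
python3 - <<'E'
from h import *
from bench import manip,effector,viewer
import cv2
T=np.load('T.npy')
p,q=pose(T,0,40,76,-1); manip.servo_line(p,vel=.08)
p[2]=.18; manip.servo_line(p,vel=.15)
p=s2w(T,[(-190,0,180)])[0]; q=quat(T[2]-np.pi/2)
manip.move_pose(p,q); print(manip.current_clock())
cv2.imwrite("pics/w4.png",viewer.get_image('wrist')[:,:,::-1]); print(viewer.get_calibration('wrist'))
for n in('scene','side'): cv2.imwrite(f"pics/{n}4.png",viewer.get_image(n)[:,:,::-1])
a=cv2.imread("pics/scene4.png")[160:310,180:330]; b=cv2.imread("pics/side4.png")[175:295,240:360]
cv2.imwrite("pics/c4.png",np.hstack([cv2.resize(x,(400,400),interpolation=cv2.INTER_CUBIC) for x in(a,b)]))
E
```

```text
13.0667
{'vfov': 65.70646984690485, 'cx': 280.9197469512277, 'cy': 211.63475537514782, 'eye': array([ 0.46749724, -0.12385873,  0.33689719]), 'attitude': array([ 0.97422294, -0.1888357 , -0.02320053,  0.12121253])}
```

View pics/c4.png

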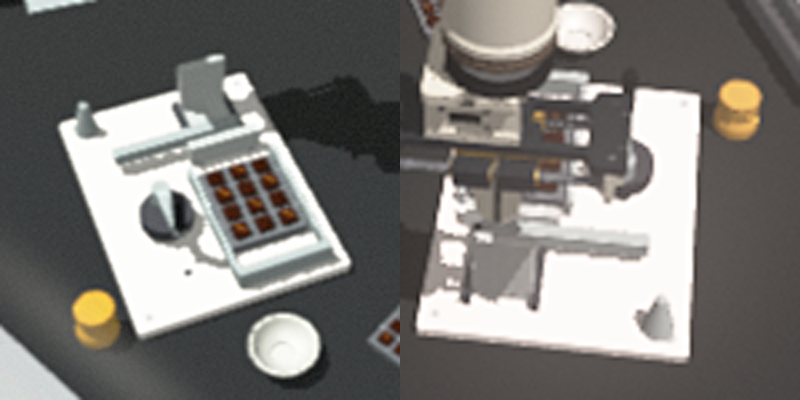

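View pics/w4.png

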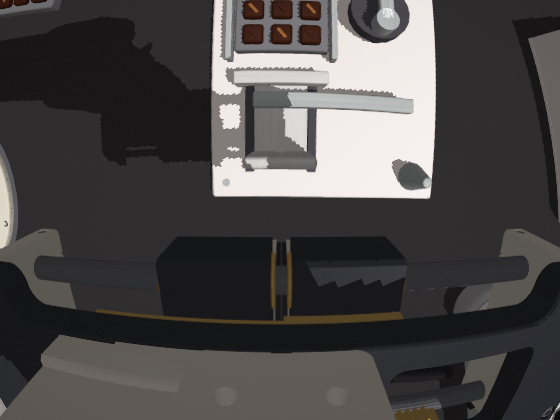

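```bash
python3 - <<'E'
from h import *
from bench import manip,effector,viewer
import cv2
T=np.load('T.npy')
d=np.array([np.cos(T[2]),np.sin(T[2]),0])
manip.servo_line(s2w(T,[(-190,0,73)])[0],vel=.15)
print(manip.current_clock(),manip.current_force().round(1))
hist=[]
x=-172
manip.servo_line(s2w(T,[(x,0,73)])[0],vel=.08)
while x<-98:
    x+=4 if x<-118 else 1.5
    manip.servo_line(s2w(T,[(x,0,73)])[0],vel=.04)
    f=manip.current_force(); F=-f@d; hist.append((x,round(F,1)))
    if F>14: break
print(hist,np.round(f,1)); print(manip.current_clock(),(manip.current_tool_pos()-s2w(T,[(x,0,73)])[0]).round(4))
for n in('scene','side'): cv2.imwrite(f"pics/{n}5.png",viewer.get_image(n)[:,:,::-1])
a=cv2.imread("pics/scene5.png")[160:310,180:330]; b=cv2.imread("pics/side5.png")[175:295,240:360]
cv2.imwrite("pics/c5.png",np.hstack([cv2.resize(x,(400,400),interpolation=cv2.INTER_CUBIC) for x in(a,b)]))
cv2.imwrite("pics/w5.png",viewer.get_image('wrist')[:,:,::-1])
E
```

```text
14.0833 [ 0.1  0.5 -0. ]
[(-168, np.float64(-1.0)), (-164, np.float64(-0.4)), (-160, np.float64(0.0)), (-156, np.float64(0.3)), (-152, np.float64(0.8)), (-148, np.float64(1.4)), (-144, np.float64(0.3)), (-140, np.float64(1.4)), (-136, np.float64(1.3)), (-132, np.float64(2.8)), (-128, np.float64(1.9)), (-124, np.float64(2.0)), (-120, np.float64(2.4)), (-116, np.float64(1.6)), (-114.5, np.float64(3.4)), (-113.0, np.float64(4.7)), (-111.5, np.float64(3.9)), (-110.0, np.float64(4.0)), (-108.5, np.float64(6.6)), (-107.0, np.float64(9.2)), (-105.5, np.float64(13.4)), (-104.0, np.float64(17.8))] [ -6.1 -16.7   4. ]
19.9583 [-0.002  -0.0052  0.0001]
```

View pics/c5.png

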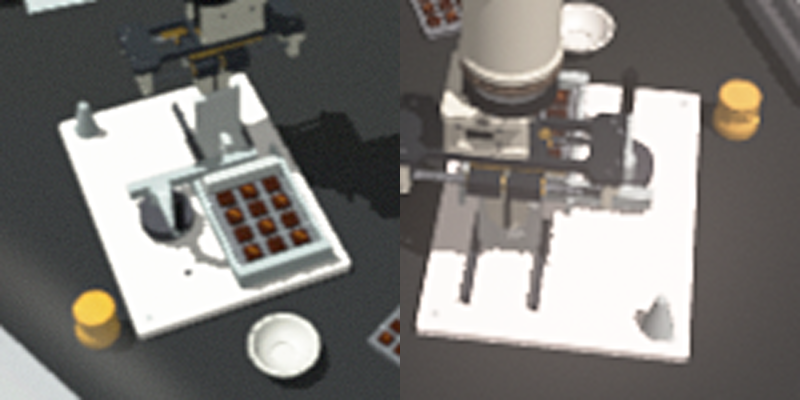

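View pics/w5.png

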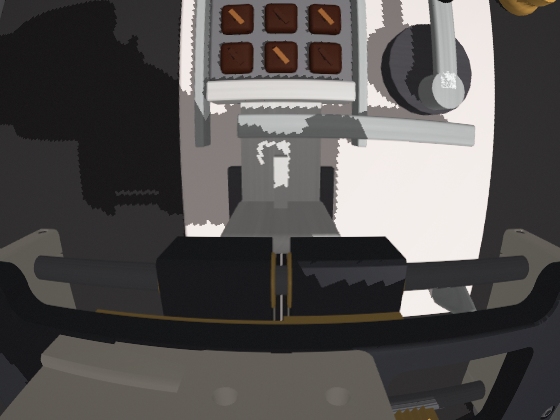

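```bash
python3 - <<'E'
from h import *
from bench import manip,effector,viewer
import cv2
T=np.load('T.npy')
d=np.array([np.cos(T[2]),np.sin(T[2]),0])
p0=manip.current_tool_pos()
manip.servo_line(s2w(T,[(-101.5,0,73)])[0],vel=.04); manip.sleep(.3)
print(manip.current_force().round(1), -manip.current_force()@d, (manip.current_tool_pos()-p0)@d, (manip.current_tool_pos()-s2w(T,[(0,0,73)])[0])@d)
manip.servo_line(s2w(T,[(-150,0,73)])[0],vel=.1)
manip.servo_line(s2w(T,[(-150,0,190)])[0],vel=.2)
manip.move_pose(s2w(T,[(-150,150,250)])[0],quat(T[2]-np.pi/2))
print(manip.current_clock(),manip.current_force().round(1))
for n in('scene','side','wrist'): cv2.imwrite(f"pics/{n}6.png",viewer.get_image(n)[:,:,::-1])
a=cv2.imread("pics/scene6.png")[175:310,190:325]; cv2.imwrite("pics/sc6.png",cv2.resize(a,(594,594),interpolation=cv2.INTER_CUBIC))
a=cv2.imread("pics/side6.png")[185:285,240:360]; cv2.imwrite("pics/sd6.png",cv2.resize(a,(720,600),interpolation=cv2.INTER_CUBIC))
E
```

```text
[ -7.3 -21.7   6.8] 22.821190533924177 5.986454875962492e-05 -0.10952814720173287
22.7167 [ 0.8 -0.6  0.4]
```

View pics/sc6.png

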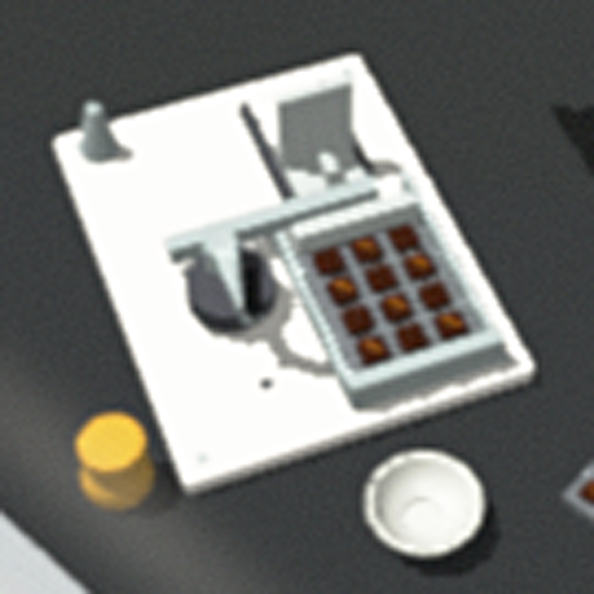

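View pics/sd6.png

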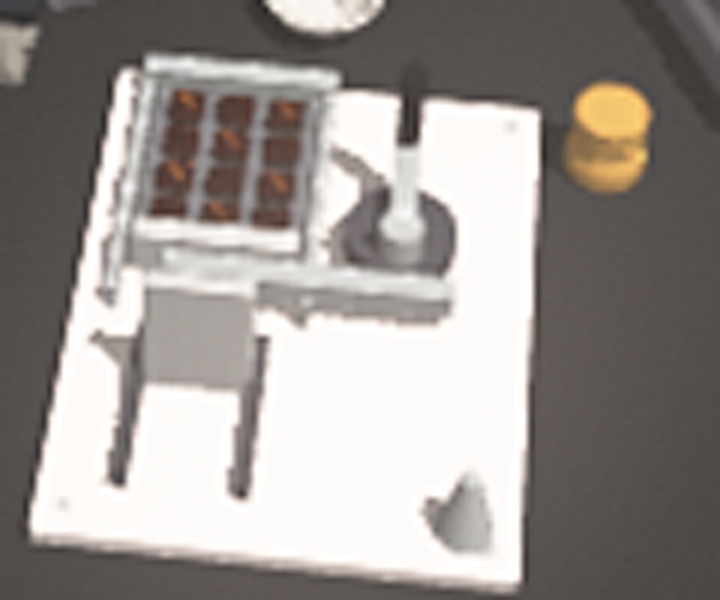

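View pics/wrist6.png

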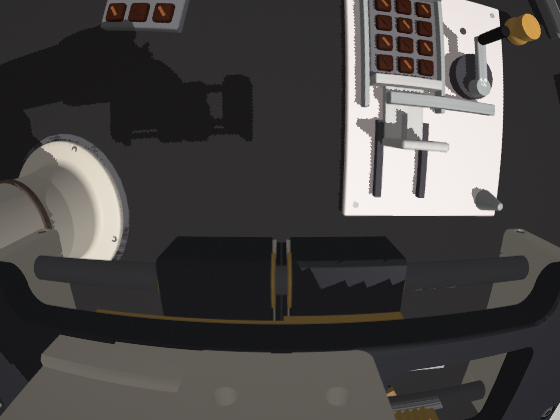

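```bash
python3 - <<'E'
from h import *
T=np.load('T.npy')
pd=sd([(412,68),(409,143)])
rc=lambda p:(proj('side',s2w(T,[(-16+60*np.cos(p[0]),-95-60*np.sin(p[0]),z) for z in (112,60)]))-pd).ravel()
b=least_squares(rc,[0.]);print(b.x,rc(b.x).round(1))
inv=lambda n,X:(proj(n,s2w(T,X))-( [240-.4,185-.4] if n=='side' else [189.6,174.6]))*(6 if n=='side' else 4.4)
for s in (57,61):
  print(s,'rear top edge corners',inv('side',[(-160+s,28,95),(-160+s,-28,95)]).round(),'lug corner',inv('side',[(-115+s,-125,45),(-95+s,-125,45)]).round(),inv('scene',[(-150+s,-28,95),(-150+s,28,95)]).round())
for x in (36,41.5): print('tray corners side',x,inv('side',[(x+55,45,14+14),(x+55,-45,28),(x-55,-45,28)]).round().tolist(), 'scene',inv('scene',[(x+55,-45,28),(x+55,45,28),(x-55,-45,28)]).round().tolist())
E
```

```text
[-0.03844272] [ 0.4 -0.1 -0.3 -1. ]
57 rear top edge corners [[141. 287.]
 [257. 299.]] lug corner [[457. 312.]
 [459. 281.]] [[274.  96.]
 [352.  74.]]
61 rear top edge corners [[142. 281.]
 [258. 292.]] lug corner [[457. 305.]
 [459. 275.]] [[276. 100.]
 [354.  78.]]
tray corners side 36 [[158.0, 91.0], [321.0, 106.0], [303.0, 259.0]] scene [[352.0, 372.0], [482.0, 330.0], [291.0, 247.0]]
tray corners side 41.5 [[159.0, 84.0], [322.0, 99.0], [304.0, 251.0]] scene [[355.0, 379.0], [486.0, 336.0], [294.0, 252.0]]
```

```bash
python3 -c "
from bench import manip
print(manip.current_clock(),manip.current_force()); manip.hand_in()"
```

```text
22.8667 [-0.97610586  0.1335004  -0.45246269]
the job is handed in; nothing more can be done
```

I turned the cam to its low point first, then pushed the slide fully home, and handed the job in at about 23 s of the 51 s allowed. No verdict is given.

- **Cam:** I pushed the lever post round with the closed fingertips from about 2.37 rad. It ended at about -0.04 rad measured from the side picture, with forces on the tool under 5 N. After the slide push it still pointed at the dot.
- **Slide:** I pushed it forward by the push plate until it stopped hard. Raising the push from about 18 N to 23 N moved it less than 0.1 mm. The push plate in both pictures, and the fingertip position, fit the fully-home position.
- **Tray:** the pictures show it up against the end stop. I judged this by eye, not by a separate measurement.
- **Things standing around:** the nozzle, jar and dish look unmoved in the last pictures. I did not check the cup, shaker, tub and spatula closely, but the arm never went near them.
- **Disagreement:** my fit of the station's position left errors of up to 2 to 3 pixels (about 5 mm) near the rear of the station. I relied on the force readings for the slide's final position rather than on that fit.

The fingers are clear of everything, with the arm off to the side.

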